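# Shim the rocking bench meter

## Robot

A 6-joint arm with a two-finger parallel gripper is mounted at the origin on the work surface. World frame = base frame: x ahead of the robot, y to its left, z up, the work surface at z = 0. Lengths are in m, angles in degrees, forces in N, time in s.
With the tool pointing down it reaches from about 0.325 to 0.85 m from the base axis. Payload 4.4 kg.
Tool frame: the origin (TCP) lies at the very end of the fingers, on their centre line; the grasp point (between the pads) lies 19 mm behind it; z points along the fingers, x is the direction in which the jaws open and shut, and the axes are right-handed (so a half turn about z gives the same grasp; the last joint's range is limited). The gripper opens to 94 mm and grips with 3 to 60 N. Pads are 16 mm wide; open, the fingers measure 119 mm over their backs; the gripper's body (75 mm by 177 mm) begins 78 mm behind the grasp point.
Start: joints at [64.429, 11.837, 88.321, -0, 79.842, -8.623], TCP at [0.168, 0.55, 0.205] pointing down, gripper open.
Joint ranges: [-156.59, 156.59], [-49.26, 127.26], [12.9, 141.05], [-63.56, 243.56], [4.71, 150.69], [-161.64, 161.64]. Speed limits (degrees/s): [159.86, 159.86, 180, 180, 180, 180].

## Interface

Orientations are given as [roll, pitch, yaw] about the fixed x, y, z axes, in that order (R = Rz(yaw) Ry(pitch) Rx(roll)).
In Python, from bench import env gives the robot as it stands.
- The arm moves only by the tool jog_arm, never from a script. Its argument "moves" is a list of rows, each a list of 5 numbers: the shift along the tool's x, y, z in units of 60 mm (1.0 is 60 mm), then the turn about the tool's z in degrees, then the gripper command: -1 is fully open, 1 is shut, values between are in proportion. In form: [[tx, ty, tz, spin, jaw], ...]. A call has 1 to 10 rows; each row is the pose to reach, as a shift and turn from the pose commanded when the call began, along the tool's axes at that moment; what a row does not reach only later rows make up. A row lasts 1/8 s, in which the tool goes at most 62.5 mm and 10.7 degrees, less where a joint would pass 70% of its speed; a pose out of reach is approached as far as the arm can. A call with a gripper value outside its range is refused whole. The fingers move at their own pace and stop on an object; "squeeze" is the grip in N (left out, the last holds). Time passes only in rows, so rows that repeat a pose let the fingers close. It gives the time, the measured TCP pose, the force and the opening at its end, in the units of the state.
- env.state(): the state, without advancing time (a new reading comes with each control period).
- env.capture(name): name is "side" or "top" or "wrist"; returns a dict with "frame" (480x640x3 uint8, red, green, blue), "intrinsics" (3x3 intrinsics, pixels), "R" (3x3) and "t" (3): a world point X has camera coordinates R X + t. Camera axes: x right, y down, z forward; pixel columns grow to the right and rows downward; lengths in m; the calibration is good to about 2 mm. A picture is of the moment at which its call begins. There is no depth.
- env.sign_off(): hands the job in, once; it reports no verdict.
The state is a dict: "clock": time; "joint_positions": joint angles; "joint_vel": joint speeds; "joint_torque": joint torques, N m; "eef_pos": TCP position; "eef_rot": TCP orientation; "contact_force": force on the tool from outside, world axes, zero at the start; "ft_torque": the same for the moment, N m; "opening": finger opening in m.
Only numpy, scipy, OpenCV 4.12 (cv2) and the standard library are available. Lean on these libraries where they do the work, as an engineer would, in place of code of your own. Each camera call takes 0.05 s, during which the arm holds its last target.

## Task

The bench meter rocks because its near right foot has lost its rubber pad. With the fingertips, push the wooden wedge, thin end first, along the bench and under that foot until it is snug and the meter stands level and no longer rocks; then press down on top of the meter over that foot to check that the corner does not dip, and let go. Do not pick up or tip the wedge, do not shove the meter out of its place, and leave the screwdriver, jar and cup as they are.

Things in the scene. Friction and masses are not known exactly. Their poses are not given: they have to be found in the camera images.
- meter: Loose cream bench meter, 2 kg, 200 (x) x 220 (y) x 76 mm high on 16 mm feet. Origin: centre of its footprint, at bench height; x to its rear, y to its left, z up; display on the -x face. Three rubber feet (diameter 20) at x +-78, y +-88 mm carry it; the fourth, x -78, y -88 (near right), lost its pad and hangs clear: 3 to 4 N pressed over it makes that corner dip to the bench.
- short_foot (a point): Centre of the underside of the bad foot, a bare pale round stub, 18 mm diameter, under the meter's near right corner, 22 mm in from the front and right faces. Its flat underside is 7 mm above the bench while the meter is level. Axes as the meter's.
- corner_top (a point): Point on the meter's flat top, 76 mm above the bench, straight over the bad foot: where to press, with about 8 N (enough to dip an unshimmed corner). Axes as the meter's.
- wedge: Loose plain wooden wedge, 70 g, lying flat, thin end roughly towards the bad foot. 110 long (x) x 60 wide (y) mm; top slopes evenly from 2 mm high at the thin end (+x) to 16 mm at the upright back (-x). Origin: centre of its underside, z up. Sliding it takes under 1.5 N; several N more once it bears on the foot.
- wedge_tip (a point): Middle of the wedge's thin end, at bench height. Axes as the wedge's. The top is 7 mm high 39 mm behind this end: there it meets the side of the bad foot's rim nearer the wedge's back; each further 8 mm of push lifts that corner 1 mm.
- wedge_back (a point): Middle of the wedge's back face (60 wide, 16 mm high), at bench height. Axes as the wedge's.
- screwdriver: Bystander: screwdriver, 160 mm long, lying on the bench. Origin at its middle.
- flux_jar: Bystander: small amber jar, 42 mm diameter, 45 mm high. Origin: centre of its underside.
- cup: Bystander: blue plastic cup, 66 mm across, 75 mm high, empty, upright. Origin: centre of its underside.

How it is judged:
By the outcome, as a careful person would: the job done as asked, in the order asked, and still so for the second after the job is handed in, with the robot touching nothing.
It also fails if it takes over 51 s, if anything falls off the work surface, if the arm or the gripper's body presses on something with over 40 N, if the wrist force passes 120 N, or if a joint passes its speed limit or range.

## Working session

There is one attempt and no reset: what is moved stays moved. The work goes in short steps, Python scripts to look and compute and a tool call to move; the robot and the scene stay as the last step left them, time stands still between calls to the robot, and variables do not carry over. Pictures are saved under pics/ and viewed, and the job is handed in when it is done.

Besides the shell and the picture viewer there is one more tool, called after ">>>" in YAML: its name, and indented under it one key for each argument. jog_arm: Moves the arm, as the interface text tells. Its arguments: {"type":"object","properties":{"moves":{"type":"array"},"squeeze":{"type":"number"}},"required":["moves"]}

```bash
ls; mkdir -p pics
python3 - <<'E'
from bench import env
import cv2,pickle
d={}
for n in ("side","top","wrist"):
    c=env.capture(n); d[n]=c
    cv2.imwrite(f"pics/{n}0.png",c["frame"][:,:,::-1])
    print(n,c["intrinsics"].tolist(),c["R"].round(4).tolist(),c["t"].round(4).tolist())
pickle.dump(d,open("c0.pkl","wb"))
print(env.state())
E
```

```text
pics
side [[475.5831245557433, 0.0, 322.6300282542626], [0.0, 475.5831245557433, 244.0237589085748], [0.0, 0.0, 1.0]] [[0.8939, -0.448, -0.0139], [-0.2389, -0.45, -0.8605], [0.3792, 0.7725, -0.5093]] [-0.5006, 0.2485, 0.471]
top [[435.0979882697301, 0.0, 312.5566932800656], [0.0, 435.0979882697301, 240.51088254764088], [0.0, 0.0, 1.0]] [[-0.0083, -0.9999, -0.0074], [-0.9826, 0.0096, -0.1855], [0.1855, 0.0057, -0.9826]] [0.0884, 0.5848, 0.7701]
wrist [[395.99845586401267, 0.0, 310.1896084486903], [0.0, 395.99845586401267, 239.67554050770488], [0.0, 0.0, 1.0]] [[0.292, 0.9564, -0.0022], [0.9163, -0.2791, 0.2873], [0.2742, -0.0859, -0.9578]] [-0.5734, -0.0296, 0.3922]
{'clock': 0.15, 'joint_positions': array([ 6.44277981e+01,  1.18728125e+01,  8.83844058e+01,  4.42565112e-04,
        7.98416912e+01, -8.62290709e+00]), 'joint_vel': array([-0.03367248, -0.1308189 , -0.30682341,  0.00803588, -0.01554808,
       -0.06622165]), 'joint_torque': array([ 6.11320957e-04, -3.71311212e+01, -2.81813121e+01,  7.00451969e-02,
        3.27278674e-02, -9.69220378e-05]), 'eef_pos': array([0.16736637, 0.54946165, 0.20457292]), 'eef_rot': array([-1.79984740e+02,  9.77261548e-02,  7.30506397e+01]), 'contact_force': array([0.3692545 , 0.29470588, 0.8627301 ]), 'ft_torque': array([0.02259036, 0.00474453, 0.02825419]), 'opening': 0.09393096645857246}
```

View pics/top0.png

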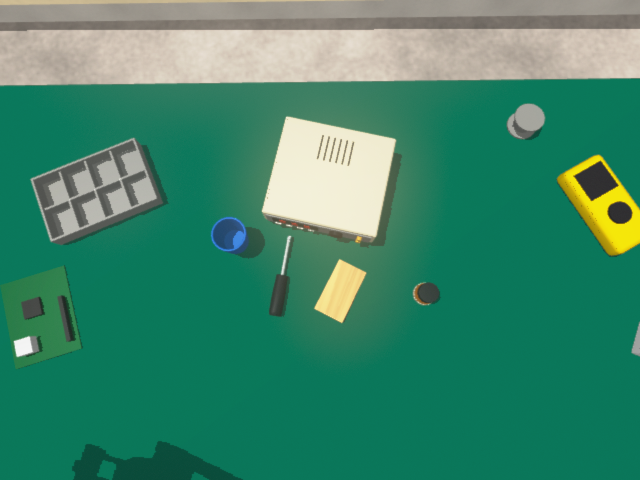

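View pics/side0.png

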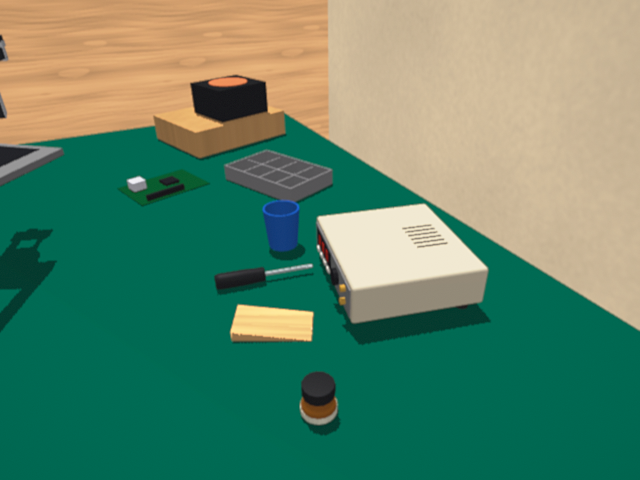

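View pics/wrist0.png

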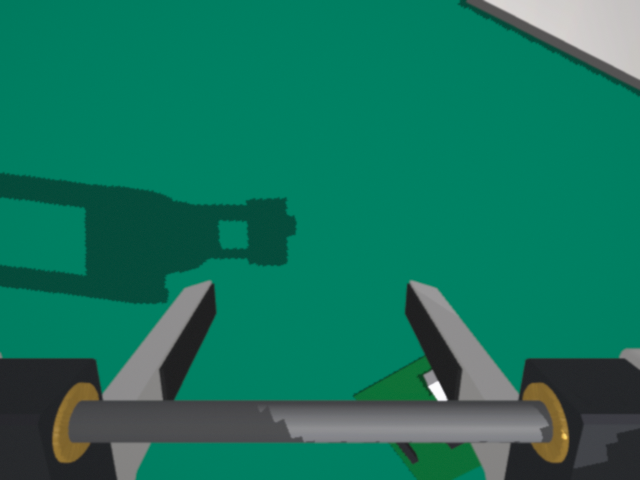

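The top view shows the meter (265–395, 118–242), the wedge (316–365, 260–322), the screwdriver just left of the wedge, and the jar at (427,293). I'll enlarge both views.

Run:
```python
import cv2
a=cv2.imread("pics/top0.png"); cv2.imwrite("pics/top0z.png",cv2.resize(a[225:335,260:400],None,fx=5.5,fy=5.4,interpolation=cv2.INTER_CUBIC))
cv2.imwrite("pics/top0m.png",cv2.resize(a[110:250,255:405],None,fx=4,fy=4,interpolation=cv2.INTER_CUBIC))
a=cv2.imread("pics/side0.png"); cv2.imwrite("pics/side0z.png",cv2.resize(a[200:350,210:410],None,fx=4,fy=4,interpolation=cv2.INTER_CUBIC))
```

```text
(no output)
```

View pics/top0z.png

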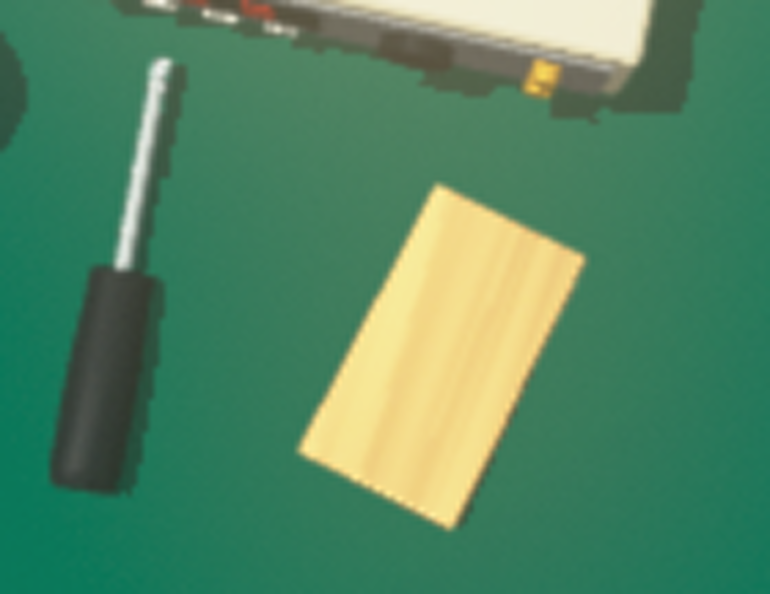

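View pics/top0m.png

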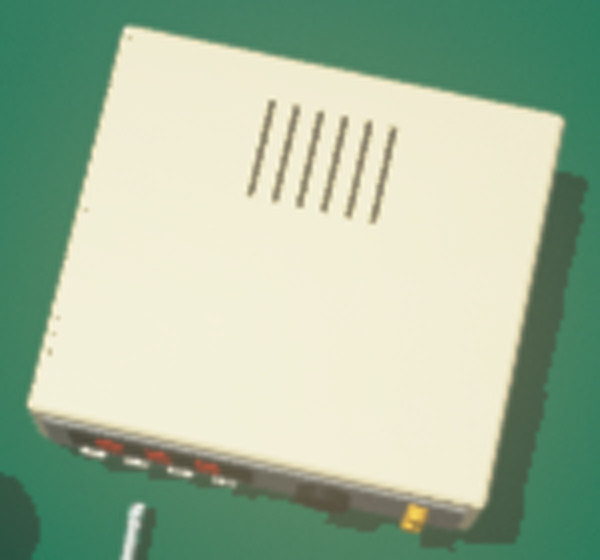

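View pics/side0z.png

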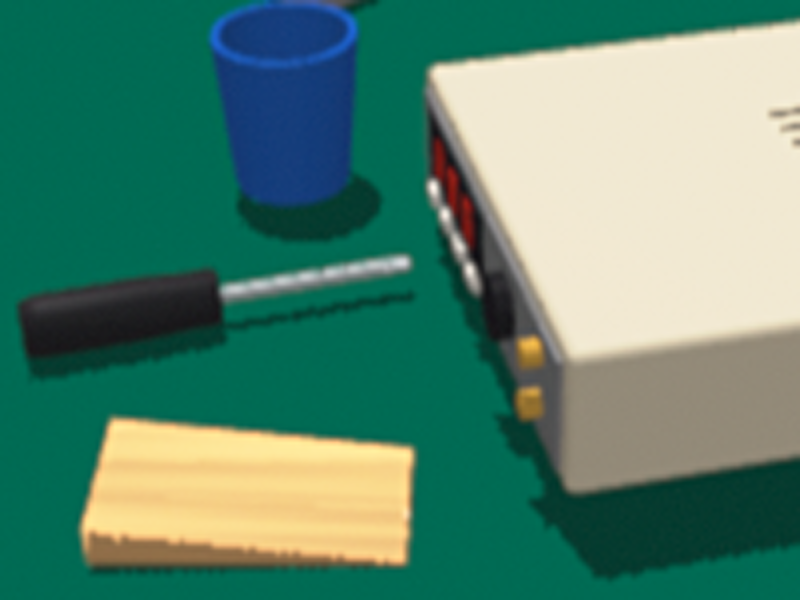

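```bash
cat > h.py <<'E'
import numpy as np,cv2
from scipy.optimize import least_squares
def proj(c,P):
    X=np.atleast_2d(P)@np.array(c["R"]).T+np.array(c["t"]); q=X@np.array(c["intrinsics"]).T; return q[:,:2]/q[:,2:]
def place(p,L):
    x,y,a=p; L=np.atleast_2d(L); c,s=np.cos(a),np.sin(a)
    return np.c_[x+c*L[:,0]-s*L[:,1], y+s*L[:,0]+c*L[:,1], L[:,2]]
def fit(obs,p0):
    f=lambda p:np.concatenate([(proj(c,place(p,L))-px).ravel() for c,L,px in obs])
    r=least_squares(f,p0); return r.x,r.fun.reshape(-1,2)
WT=np.array([[.055,.03,.002],[.055,-.03,.002],[-.055,-.03,.016],[-.055,.03,.016]])
MT=np.array([[.1,.11,.076],[.1,-.11,.076],[-.1,-.11,.076],[-.1,.11,.076]])
def crop(px,x0,y0,fx,fy): px=np.array(px,float); return (px+.5)/[fx,fy]-.5+[x0,y0]
E
python3 - <<'E'
from h import *
import pickle
d=pickle.load(open("c0.pkl","rb"))
T=crop([(435,184),(585,258),(453,529),(298,452)],260,225,5.5,5.4)
M=crop([(125,27),(563,118),(482,508),(30,408)],255,110,4,4)
Sw=crop([(414,448),(408,565),(83,533),(110,418)],210,200,4,4)
Sm=crop([(570,360),(430,68)],210,200,4,4)
for nm,o in (("wt",[(d["top"],WT,T)]),("ws",[(d["side"],WT,Sw)]),("w",[(d["top"],WT,T),(d["side"],WT,Sw)])):
    p,r=fit(o,[.45,0,0]); print(nm,p[:2],np.degrees(p[2])); print(r.round(1).tolist())
    print(" tip,back",place(p,[[.055,0,0],[-.055,0,0]]))
for nm,o in (("mt",[(d["top"],MT,M)]),("m",[(d["top"],MT,M),(d["side"],MT[2:],Sm)])):
    p,r=fit(o,[.6,0,0]); print(nm,p[:2],np.degrees(p[2])); print(r.round(1).tolist()); print(" foot",place(p,[[-.078,-.088,0]]))
E
```

```text
wt [0.49495433 0.0298896 ] -27.326725307850054
[[0.1, 0.2], [-0.2, -0.0], [-0.1, -0.1], [0.2, -0.1]]
 tip,back [[0.54381651 0.00464108 0.        ]
 [0.44609216 0.05513812 0.        ]]
ws [0.49508808 0.02646643] -27.367115836659043
[[-0.3, 0.7], [-0.2, -0.8], [-0.1, -0.5], [0.5, 0.9]]
 tip,back [[0.54393245 0.00118347 0.        ]
 [0.44624372 0.05174938 0.        ]]
w [0.49524894 0.02828912] -27.374912596344537
[[0.9, 0.1], [0.7, -0.2], [0.7, -0.2], [1.0, -0.3], [-0.7, -0.0], [-0.6, -1.6], [-0.4, -1.3], [0.3, 0.2]]
 tip,back [[0.54408987 0.00299952 0.        ]
 [0.44640802 0.05357873 0.        ]]
mt [0.70852895 0.04974962] -13.249123198824803
[[-0.4, -1.0], [0.9, -0.8], [1.0, 0.9], [-1.5, 0.6]]
 foot [[ 0.61243678 -0.01803159  0.        ]]
m [0.70912232 0.04864104] -13.222315905822642
[[0.1, -1.3], [1.4, -1.1], [1.6, 0.6], [-0.9, 0.3], [-0.2, -0.9], [-1.7, -1.6]]
 foot [[ 0.61306187 -0.01918513  0.        ]]
```

Estimated poses:
- The foot is at about (0.6127, -0.0187).
- The wedge's centre is at (0.495, 0.029) with yaw -27.4°. Its axis passes 12 mm to the right of the foot.

I'll approach behind the wedge's back with both fingertips about 30 mm apart and push along yaw -22°. That turns the wedge square to the fingers and aims it at the foot.

>>> jog_arm:
  moves:
    - [-0.3, 0.3, 0, 1, 0.36]
    - [-1.0, 1.0, 0, 2, 0.36]
    - [-1.8, 1.75, 0, 3, 0.36]
    - [-2.6, 2.55, 0, 4, 0.36]
    - [-3.4, 3.3, 0, 5, 0.36]
    - [-4.2, 4.1, 0, 5, 0.36]
    - [-5.0, 4.9, 0, 5, 0.36]
    - [-5.8, 5.65, 0, 5, 0.36]
    - [-6.4, 6.2, 0, 5, 0.36]
    - [-6.61, 6.44, 0, 5, 0.36]

```text
clock: 1.4
eef_pos: [0.4224, 0.0552, 0.2054]
eef_rot: [180.0, 0.0, 67.9]
contact_force: [-0.4, 0.6, -0.2]
opening: 0.0301
```

>>> jog_arm:
  moves:
    - [0, 0, 0.3, 0, 0.36]
    - [0, 0, 1.0, 0, 0.36]
    - [0, 0, 1.8, 0, 0.36]
    - [0, 0, 2.5, 0, 0.36]
    - [0, 0, 2.9, 0, 0.36]
    - [0, 0, 3.15, 0, 0.36]
    - [0, 0, 3.25, 0, 0.36]
    - [0, 0, 3.32, 0, 0.36]
    - [0, 0, 3.32, 0, 0.36]

```text
clock: 2.52
eef_pos: [0.4223, 0.058, 0.0068]
eef_rot: [179.9, -0.0, 68.1]
contact_force: [0.3, -0.8, 0.4]
opening: 0.0299
```

```bash
cat > snap.py <<'E'
from bench import env
import cv2,pickle,sys
k=sys.argv[1]; d={}
for n in sys.argv[2:]:
    c=env.capture(n); d[n]=c
    cv2.imwrite(f"pics/{n}{k}.png",c["frame"][:,:,::-1])
pickle.dump(d,open(f"c{k}.pkl","wb"))
s=env.state(); print(s["clock"],s["eef_pos"].round(4),s["eef_rot"].round(2),s["contact_force"].round(2),s["opening"])
E
python3 snap.py 1 wrist side
python3 - <<'E'
import cv2
a=cv2.imread("pics/side1.png"); cv2.imwrite("pics/side1z.png",cv2.resize(a[200:350,210:410],None,fx=4,fy=4,interpolation=cv2.INTER_CUBIC))
E
```

```text
2.625 [0.4224 0.058  0.007 ] [ 1.7991e+02 -3.0000e-02  6.8050e+01] [-0.62 -0.83  0.1 ] 0.029959523293849388
```

View pics/wrist1.png

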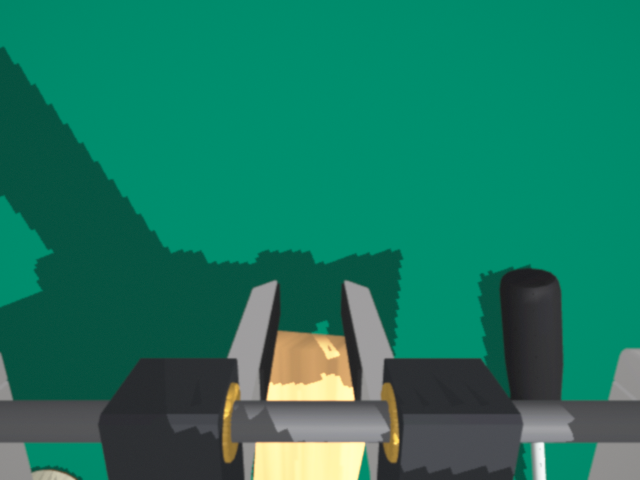

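View pics/side1z.png

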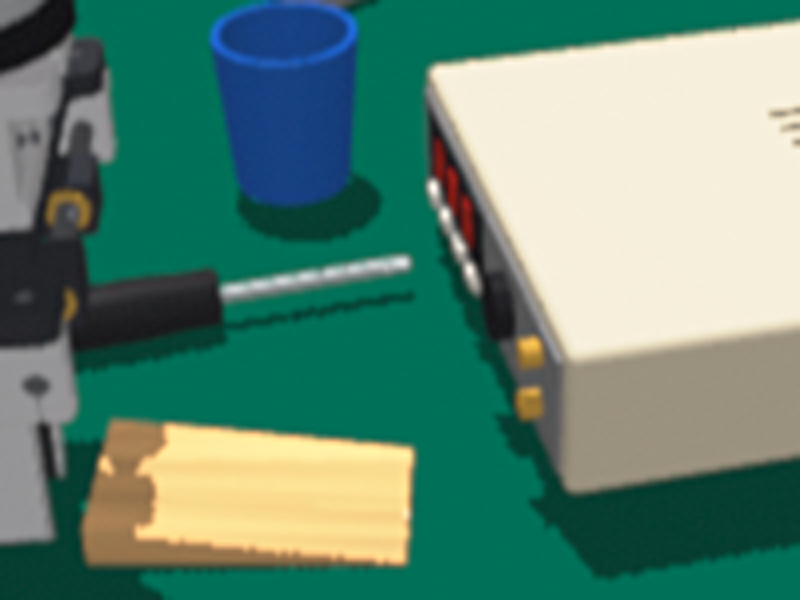

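The fingers are straddling the wedge's back, about 20 mm behind it, and clear of the screwdriver. First push is 35 mm along tool y.

>>> jog_arm:
  moves:
    - [0, 0.1, 0.02, 0, 0.36]
    - [0, 0.2, 0.03, 0, 0.36]
    - [0, 0.28, 0.03, 0, 0.36]
    - [0, 0.34, 0.03, 0, 0.36]
    - [0, 0.4, 0.03, 0, 0.36]
    - [0, 0.45, 0.03, 0, 0.36]
    - [0, 0.5, 0.03, 0, 0.36]
    - [0, 0.55, 0.03, 0, 0.36]
    - [0, 0.58, 0.03, 0, 0.36]
    - [0, 0.58, 0.03, 0, 0.36]

```text
clock: 3.88
eef_pos: [0.4543, 0.0449, 0.0046]
eef_rot: [180.0, -0.0, 68.0]
contact_force: [-1.1, 0.4, 0.1]
opening: 0.0303
```

```bash
python3 snap.py 2 top side
python3 - <<'E'
import cv2
a=cv2.imread("pics/side2.png"); cv2.imwrite("pics/side2z.png",cv2.resize(a[200:350,210:410],None,fx=4,fy=4,interpolation=cv2.INTER_CUBIC))
a=cv2.imread("pics/top2.png"); cv2.imwrite("pics/top2z.png",cv2.resize(a[225:335,260:400],None,fx=5.5,fy=5.4,interpolation=cv2.INTER_CUBIC))
E
```

```text
3.975 [0.4542 0.045  0.0045] [ 1.7997e+02 -1.0000e-02  6.8050e+01] [ 0.44 -0.1   0.33] 0.029997993772235318
```

View pics/top2z.png

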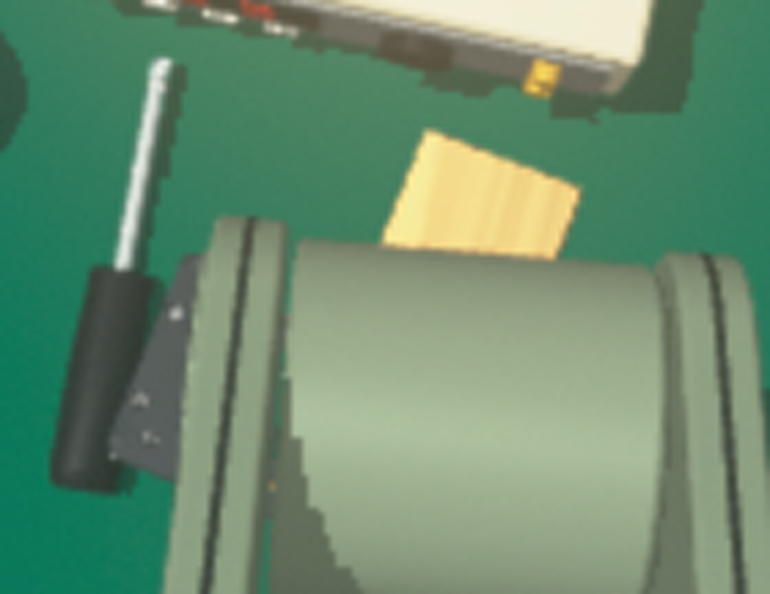

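View pics/side2z.png

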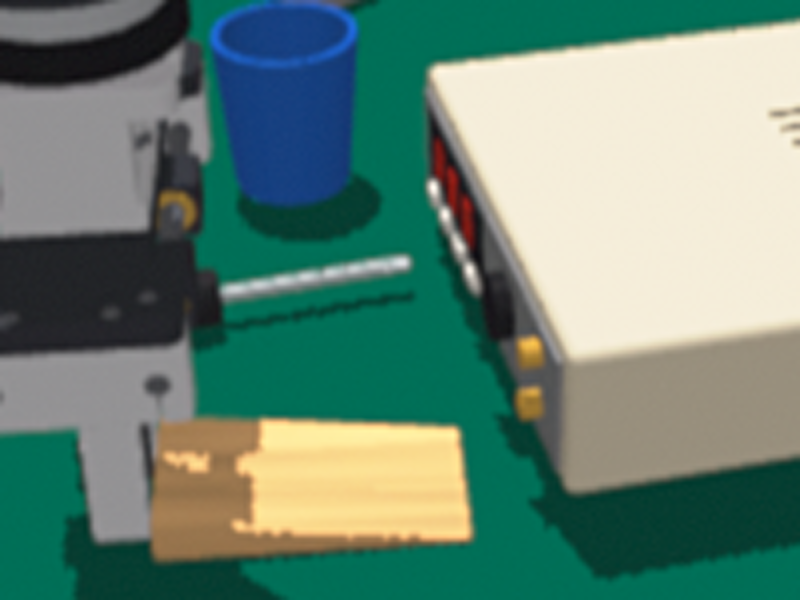

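Run:
```python
from h import *
import pickle
d=pickle.load(open("c2.pkl","rb"))
T=crop([(427,130),(581,189)],260,225,5.5,5.4)
Sw=crop([(461,427),(473,542)],210,200,4,4)
for nm,o in (("wt",[(d["top"],WT[:2],T)]),("ws",[(d["side"],WT[:2],Sw)]),("w",[(d["top"],WT[:2],T),(d["side"],WT[:2],Sw)])):
    p,r=fit(o,[.45,0,0]); a=p[2]; print(nm,p[:2],np.degrees(a)); print(r.round(1).tolist())
    t=place(p,[[.055,0,0],[-.055,0,0]])[:,:2]
    f=np.array([.6127,-.0187])-t[0]
    print(" tip,back",t.round(4).tolist(),"along",f@[np.cos(a),np.sin(a)],"lat",f@[-np.sin(a),np.cos(a)])
print("left edge pts proj check", crop([(382,245),(556,260)],260,225,5.5,5.4), )
```

```text
wt [0.51609607 0.02693735] -22.21824279901111
[[0.0, 0.0], [-0.0, -0.0]]
 tip,back [[0.567, 0.0061], [0.4652, 0.0477]] along 0.05168821796528436 lat -0.005719404179578562
ws [0.51651485 0.02384183] -23.001082889898704
[[0.1, 1.0], [-0.0, -0.9]]
 tip,back [[0.5671, 0.0024], [0.4659, 0.0453]] along 0.050161344189044145 lat -0.0015754459590768138
w [0.51667502 0.02548758] -22.68847359060092
[[1.0, -0.3], [0.9, -0.1], [-0.5, 0.3], [-0.4, -1.8]]
 tip,back [[0.5674, 0.0043], [0.4659, 0.0467]] along 0.05063821031070571 lat -0.003729354650500227
left edge pts proj check [[329.04545455 269.96296296]
 [360.68181818 272.74074074]]
```

The wedge is now at about -22.5°, square to the fingers. The foot is about 50 mm ahead of the tip and 4 mm right of its axis, well inside the half width. I calculate about 81 mm more to rim contact. I'll push 66 mm now, then creep while watching the force.

>>> jog_arm:
  moves:
    - [0, 0.08, 0, 0, 0.36]
    - [0, 0.2, 0, 0, 0.36]
    - [0, 0.32, 0, 0, 0.36]
    - [0, 0.45, 0, 0, 0.36]
    - [0, 0.58, 0, 0, 0.36]
    - [0, 0.71, 0, 0, 0.36]
    - [0, 0.84, 0, 0, 0.36]
    - [0, 0.96, 0, 0, 0.36]
    - [0, 1.05, 0, 0, 0.36]
    - [0, 1.1, 0, 0, 0.36]

```text
clock: 5.22
eef_pos: [0.5154, 0.0202, 0.0044]
eef_rot: [-180.0, -0.0, 68.0]
contact_force: [-1.3, 1.1, 1.0]
opening: 0.0301
```

```bash
python3 snap.py 3 side
python3 - <<'E'
import cv2
a=cv2.imread("pics/side3.png"); cv2.imwrite("pics/side3z.png",cv2.resize(a[200:350,230:430],None,fx=4,fy=4,interpolation=cv2.INTER_CUBIC))
E
```

```text
5.275 [0.5158 0.0201 0.0045] [179.96  -0.    68.04] [-0.   -1.11 -1.6 ] 0.0302673563971386
```

View pics/side3z.png

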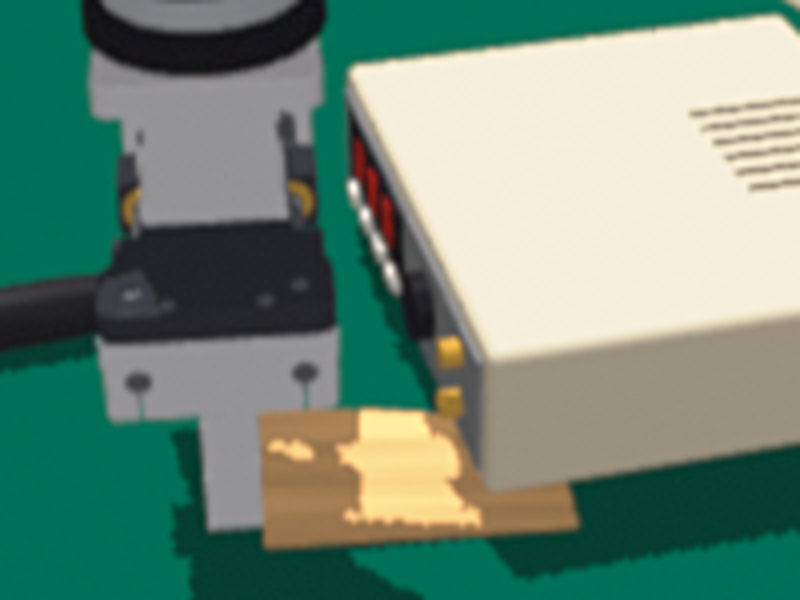

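The wedge's tip has gone under the corner with no bearing yet. I'll creep from here.

>>> jog_arm:
  moves:
    - [0, 0.03, 0, 0, 0.36]
    - [0, 0.06, 0, 0, 0.36]
    - [0, 0.1, 0, 0, 0.36]
    - [0, 0.13, 0, 0, 0.36]
    - [0, 0.15, 0, 0, 0.36]

```text
clock: 5.9
eef_pos: [0.5235, 0.0169, 0.0044]
eef_rot: [-180.0, 0.0, 68.0]
contact_force: [-0.9, 0.8, -0.1]
opening: 0.0299
```

>>> jog_arm:
  moves:
    - [0, 0.02, 0, 0, 0.36]
    - [0, 0.033, 0, 0, 0.36]
    - [0, 0.033, 0, 0, 0.36]

```text
clock: 6.28
eef_pos: [0.5256, 0.0162, 0.0045]
eef_rot: [180.0, -0.0, 68.1]
contact_force: [-0.0, -0.1, 0.4]
opening: 0.0303
```

>>> jog_arm:
  moves:
    - [0, 0.02, 0, 0, 0.36]
    - [0, 0.033, 0, 0, 0.36]
    - [0, 0.033, 0, 0, 0.36]

```text
clock: 6.65
eef_pos: [0.5274, 0.0154, 0.0045]
eef_rot: [180.0, -0.0, 68.1]
contact_force: [-0.6, 0.1, 0.2]
opening: 0.0301
```

>>> jog_arm:
  moves:
    - [0, 0.02, 0, 0, 0.36]
    - [0, 0.033, 0, 0, 0.36]

```text
clock: 6.9
eef_pos: [0.5291, 0.0147, 0.0044]
eef_rot: [180.0, -0.0, 68.1]
contact_force: [-1.7, 0.5, -0.2]
opening: 0.0301
```

>>> jog_arm:
  moves:
    - [0, 0.01, 0, 0, 0.36]
    - [0, 0.02, 0, 0, 0.36]

```text
clock: 7.15
eef_pos: [0.53, 0.0143, 0.0044]
eef_rot: [-180.0, 0.0, 68.1]
contact_force: [-0.9, 0.7, 0.7]
opening: 0.03
```

>>> jog_arm:
  moves:
    - [0, 0.01, 0, 0, 0.36]
    - [0, 0.02, 0, 0, 0.36]

```text
clock: 7.4
eef_pos: [0.5311, 0.0139, 0.0044]
eef_rot: [-180.0, 0.0, 68.0]
contact_force: [-2.2, 1.2, 2.1]
opening: 0.0298
```

>>> jog_arm:
  moves:
    - [0, 0.01, 0, 0, 0.36]
    - [0, 0.017, 0, 0, 0.36]
    - [0, 0.017, 0, 0, 0.36]

```text
clock: 7.78
eef_pos: [0.5316, 0.0137, 0.0044]
eef_rot: [-179.9, 0.0, 68.1]
contact_force: [-3.8, 1.1, 4.3]
opening: 0.0302
```

```bash
python3 snap.py 4 side top
python3 - <<'E'
import cv2
a=cv2.imread("pics/side4.png"); cv2.imwrite("pics/side4z.png",cv2.resize(a[200:350,230:430],None,fx=4,fy=4,interpolation=cv2.INTER_CUBIC))
a=cv2.imread("pics/top4.png"); cv2.imwrite("pics/top4z.png",cv2.resize(a[110:250,255:405],None,fx=4,fy=4,interpolation=cv2.INTER_CUBIC))
E
```

```text
7.875 [0.5316 0.0137 0.0044] [-1.7993e+02  1.0000e-02  6.8050e+01] [-4.15  2.39  2.99] 0.030100377456760505
```

View pics/side4z.png

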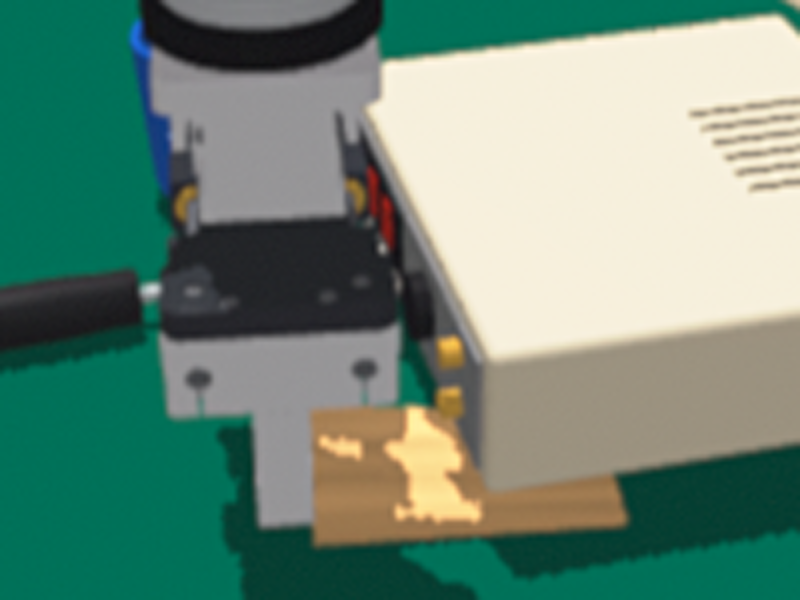

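View pics/top4z.png

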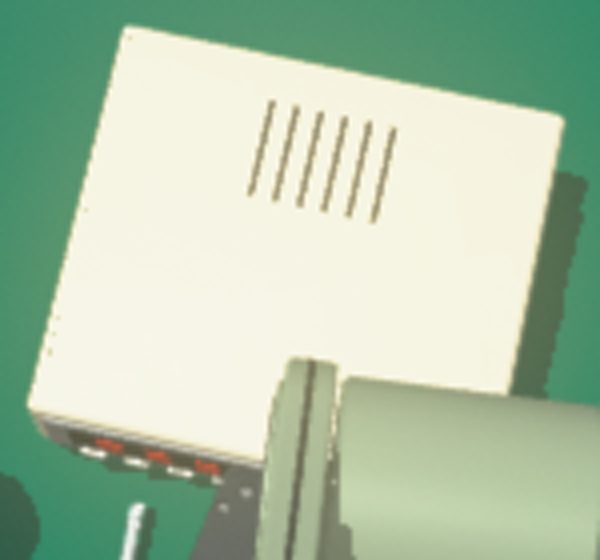

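>>> jog_arm:
  moves:
    - [0, 0.01, 0, 0, 0.36]
    - [0, 0.02, 0, 0, 0.36]
    - [0, 0.02, 0, 0, 0.36]
    - [0, 0.02, 0, 0, 0.36]

```text
clock: 8.38
eef_pos: [0.5321, 0.0135, 0.0043]
eef_rot: [-179.8, 0.0, 68.1]
contact_force: [-5.1, 2.3, 4.8]
opening: 0.0302
```

>>> jog_arm:
  moves:
    - [0, 0.01, 0, 0, 0.36]
    - [0, 0.02, 0, 0, 0.36]
    - [0, 0.02, 0, 0, 0.36]
    - [0, 0.02, 0, 0, 0.36]

```text
clock: 8.88
eef_pos: [0.5323, 0.0134, 0.0041]
eef_rot: [-179.7, 0.0, 68.1]
contact_force: [-7.4, 2.4, 6.4]
opening: 0.0302
```

About 8 N along the push with almost no further travel, so the wedge is snug. I'll back straight off, then lift and look.

>>> jog_arm:
  moves:
    - [0, -0.02, 0, 0, 0.36]
    - [0, -0.06, 0, 0, 0.36]
    - [0, -0.15, 0, 0, 0.36]
    - [0, -0.35, 0, 0, 0.36]
    - [0, -0.6, 0, 0, 0.36]
    - [0, -0.8, -0.1, 0, 0.36]
    - [0, -0.9, -0.5, 0, 0.36]
    - [0, -1.0, -1.2, 0, 0.36]
    - [0, -1.0, -2.0, 0, 0.36]
    - [0, -1.0, -2.4, 0, 0.36]

```text
clock: 10.12
eef_pos: [0.4798, 0.0352, 0.1518]
eef_rot: [179.7, -0.1, 68.1]
contact_force: [0.4, -0.2, -0.1]
opening: 0.0299
```

```bash
python3 snap.py 5 side top
python3 - <<'E'
import cv2
a=cv2.imread("pics/side5.png"); cv2.imwrite("pics/side5z.png",cv2.resize(a[200:350,230:430],None,fx=4,fy=4,interpolation=cv2.INTER_CUBIC))
a=cv2.imread("pics/top5.png"); cv2.imwrite("pics/top5z.png",cv2.resize(a[110:300,255:405],None,fx=3.1,fy=3.1,interpolation=cv2.INTER_CUBIC))
E
```

```text
10.225 [0.4811 0.035  0.1522] [ 1.7955e+02 -1.3000e-01  6.8070e+01] [-0.04  0.81 -0.19] 0.03016515323950716
```

View pics/side5z.png

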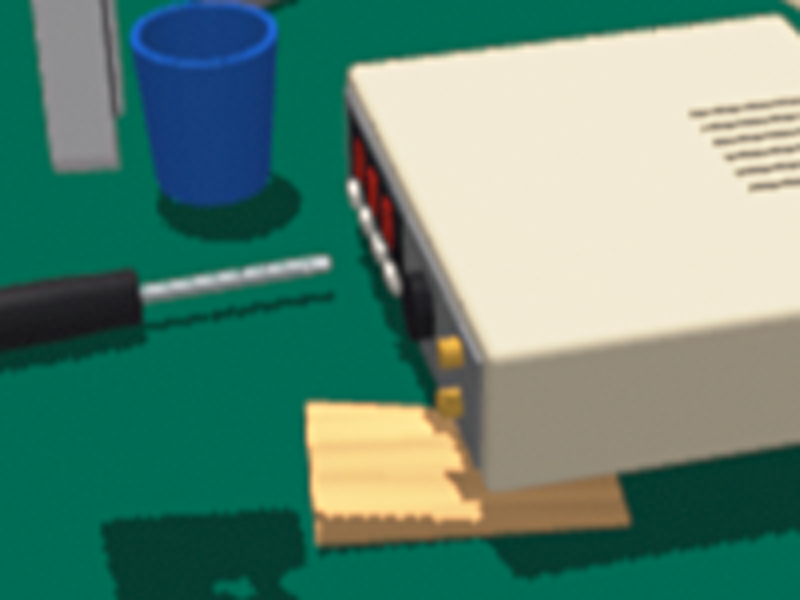

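View pics/top5z.png

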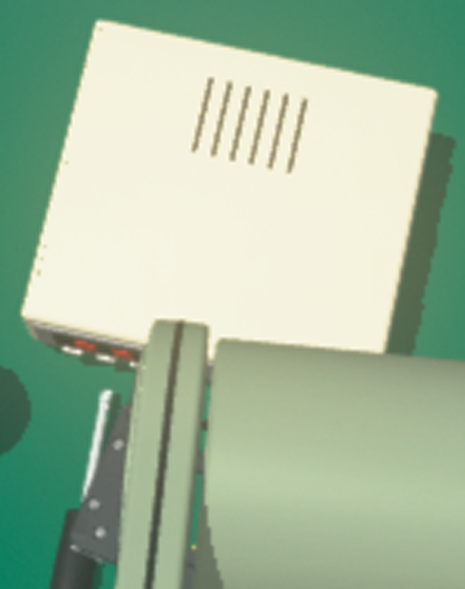

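The wedge is flat under the corner, the meter looks unmoved and level, and the bystanders are in place. Next I shut the fingers and go over the corner.

>>> jog_arm:
  moves:
    - [0, 0, 0, 0, 1]
    - [0, 0, 0, 0, 1]
    - [0, 0, 0, 0, 1]
    - [0, 0, 0, 0, 1]

```text
clock: 10.72
eef_pos: [0.4782, 0.035, 0.1476]
eef_rot: [-179.9, 0.0, 68.0]
contact_force: [0.7, -1.1, -0.2]
opening: 0.0005
```

>>> jog_arm:
  moves:
    - [0, 0.3, 0, 0, 1]
    - [0, 0.8, 0, 0, 1]
    - [0, 1.4, 0, 0, 1]
    - [0, 1.95, 0, 0, 1]
    - [0, 2.3, 0.1, 0, 1]
    - [0.01, 2.41, 0.4, 0, 1]
    - [0.01, 2.41, 0.75, 0, 1]
    - [0.01, 2.41, 0.95, 0, 1]
    - [0.01, 2.41, 1.05, 0, 1]
    - [0.01, 2.41, 1.05, 0, 1]

```text
clock: 11.98
eef_pos: [0.6126, -0.0183, 0.0851]
eef_rot: [-180.0, 0.0, 68.1]
contact_force: [0.4, -0.4, 0.6]
opening: 0.0005
```

```bash
python3 snap.py 6 side
python3 - <<'E'
import cv2
a=cv2.imread("pics/side6.png"); cv2.imwrite("pics/side6z.png",cv2.resize(a[200:350,230:430],None,fx=4,fy=4,interpolation=cv2.INTER_CUBIC))
E
```

```text
12.025 [ 0.6132 -0.0184  0.0858] [ 1.7997e+02 -1.0000e-02  6.8060e+01] [-0.59  0.33 -0.62] 0.0007104912228058245
```

View pics/side6z.png

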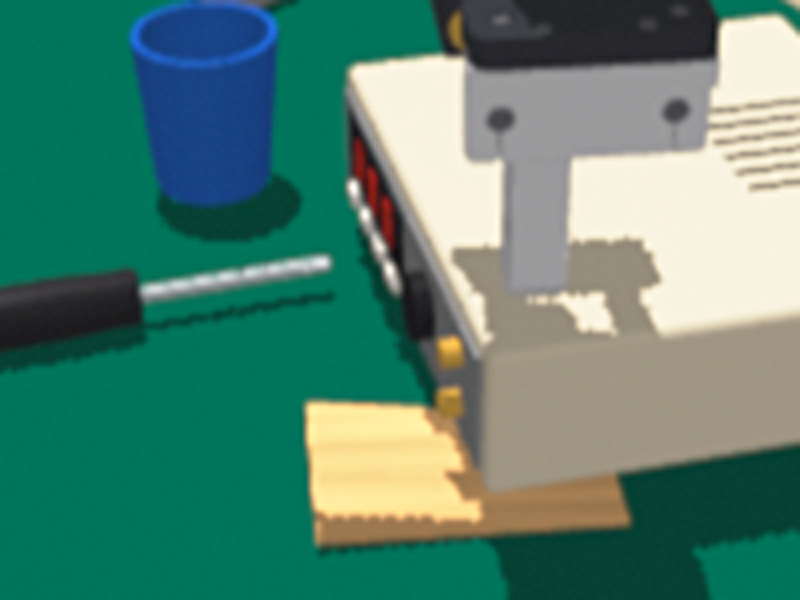

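>>> jog_arm:
  moves:
    - [0, 0, 0.05, 0, 1]
    - [0, 0, 0.09, 0, 1]
    - [0, 0, 0.12, 0, 1]
    - [0, 0, 0.14, 0, 1]
    - [0, 0, 0.15, 0, 1]
    - [0, 0, 0.15, 0, 1]

```text
clock: 12.78
eef_pos: [0.6131, -0.0185, 0.0765]
eef_rot: [180.0, 0.0, 68.1]
contact_force: [-1.1, -0.4, 0.7]
opening: 0.0004
```

>>> jog_arm:
  moves:
    - [0, 0, 0.006, 0, 1]
    - [0, 0, 0.012, 0, 1]
    - [0, 0, 0.012, 0, 1]

```text
clock: 13.15
eef_pos: [0.6132, -0.0185, 0.0763]
eef_rot: [180.0, -0.0, 68.1]
contact_force: [-1.8, -1.0, 3.2]
opening: 0.0004
```

>>> jog_arm:
  moves:
    - [0, 0, 0.006, 0, 1]
    - [0, 0, 0.012, 0, 1]
    - [0, 0, 0.012, 0, 1]

```text
clock: 13.52
eef_pos: [0.6132, -0.0185, 0.0762]
eef_rot: [180.0, 0.0, 68.1]
contact_force: [-3.2, 0.9, 8.1]
opening: 0.0002
```

>>> jog_arm:
  moves:
    - [0, 0, 0.006, 0, 1]
    - [0, 0, 0.006, 0, 1]
    - [0, 0, 0.006, 0, 1]

```text
clock: 13.9
eef_pos: [0.6132, -0.0185, 0.0762]
eef_rot: [180.0, 0.0, 68.1]
contact_force: [-3.6, -0.0, 8.8]
opening: 0.0009
```

The corner takes 8–9 N with the tip steady at z = 0.0762, so there's no dip. I'll hold briefly, take a picture, then let go.

>>> jog_arm:
  moves:
    - [0, 0, 0, 0, 1]
    - [0, 0, 0, 0, 1]
    - [0, 0, 0, 0, 1]
    - [0, 0, 0, 0, 1]
    - [0, 0, 0, 0, 1]
    - [0, 0, 0, 0, 1]

```text
clock: 14.65
eef_pos: [0.6132, -0.0185, 0.0762]
eef_rot: [180.0, 0.0, 68.1]
contact_force: [-4.0, 1.4, 9.1]
opening: 0.0002
```

```bash
python3 snap.py 7 side
```

```text
14.7 [ 0.6132 -0.0185  0.0762] [1.7998e+02 1.0000e-02 6.8060e+01] [-3.73  1.23  9.02] 0.0005131348459327311
```

>>> jog_arm:
  moves:
    - [0, 0, -0.02, 0, 1]
    - [0, 0, -0.05, 0, 1]
    - [0, 0, -0.15, 0, 1]
    - [0, 0, -0.5, 0, 1]
    - [0, 0, -1.0, 0, 1]
    - [0, -0.6, -1.5, 0, 1]
    - [0, -1.3, -1.9, 0, 1]
    - [0, -2.0, -2.1, 0, 1]
    - [0, -2.6, -2.1, 0, 1]
    - [0, -2.9, -2.1, 0, 1]

```text
clock: 15.95
eef_pos: [0.4505, 0.0471, 0.2009]
eef_rot: [180.0, -0.0, 68.1]
contact_force: [0.1, 0.3, 0.1]
opening: 0.0005
```

>>> jog_arm:
  moves:
    - [0.6, 0, 0, 0, 1]
    - [1.4, 0, 0, 0, 1]
    - [2.2, 0, 0, 0, 1]
    - [3.0, 0, 0, 0, 1]
    - [3.6, 0, 0, 0, 1]
    - [4.0, 0, 0, 0, 1]
    - [4.0, 0, 0, 0, 1]
    - [4.0, 0, 0, 0, 1]

```text
clock: 16.95
eef_pos: [0.5413, 0.2684, 0.2001]
eef_rot: [-180.0, 0.1, 68.0]
contact_force: [-0.6, -0.3, -0.3]
opening: 0.0007
```

```bash
python3 snap.py 8 side top
python3 - <<'E'
import cv2,numpy as np
a=[cv2.imread(f"pics/side{k}.png")[200:350,230:430] for k in (5,7,8)]
cv2.imwrite("pics/side8z.png",cv2.resize(a[2],None,fx=4,fy=4,interpolation=cv2.INTER_CUBIC))
b=[cv2.imread(f"pics/top{k}.png") for k in (0,8)]
cv2.imwrite("pics/top8z.png",cv2.resize(b[1][110:335,200:460],None,fx=2.6,fy=2.6,interpolation=cv2.INTER_CUBIC))
g=[cv2.cvtColor(x,cv2.COLOR_BGR2GRAY).astype(np.float32) for x in b]
def sh(n,r,g0,g1): print(n,cv2.phaseCorrelate(g0[r].copy(),g1[r].copy(),cv2.createHanningWindow((r[1].stop-r[1].start,r[0].stop-r[0].start),cv2.CV_32F)))
sh("meter top",np.s_[115:215,260:400],*g)
sh("jar",np.s_[275:310,405:450],*g)
sh("cup",np.s_[212:256,205:252],*g)
sh("screwdriver",np.s_[230:325,262:300],*g)
s=[cv2.cvtColor(cv2.imread(f"pics/side{k}.png"),cv2.COLOR_BGR2GRAY).astype(np.float32) for k in (0,8)]
sh("meter side",np.s_[205:325,370:490],*s)
E
```

```text
17.05 [0.5413 0.2681 0.2005] [-1.7999e+02  3.0000e-02  6.7990e+01] [-0.35 -0.14  0.65] 0.0004128678997965706
meter top ((-0.0366049899046601, -0.023182753104627807), 0.9982375133037568)
jar ((0.5005588998798309, 0.05157721119842762), 0.9843102060718301)
cup ((0.08382618522317742, 0.15808873600494877), 0.5068960247216401)
screwdriver ((0.31795839734473574, -0.0009372720342923913), 0.797260553141435)
meter side ((0.005922205696194283, -0.009908394116820318), 0.9695383434825473)
```

View pics/side8z.png

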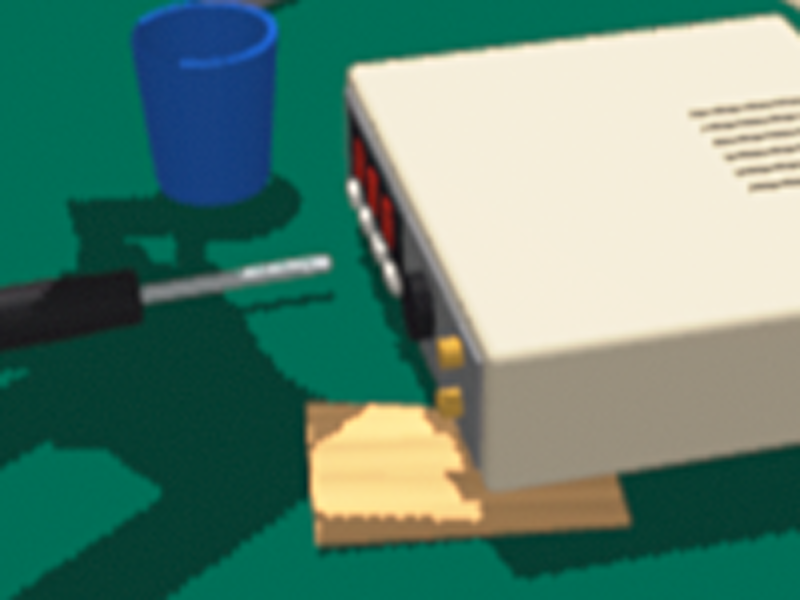

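View pics/top8z.png

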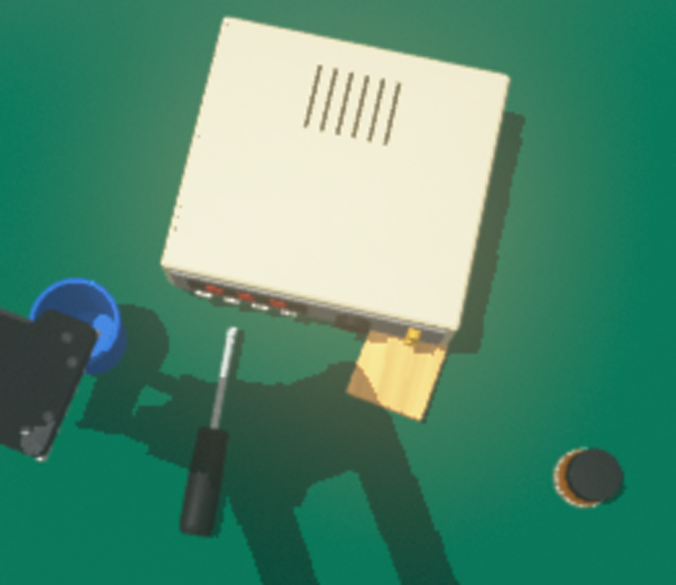

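The meter has not shifted (under 0.05 px, about 0.1 mm), the wedge lies flat under the corner, and the arm is clear of everything. Handing in.

```bash
python3 -c "
from bench import env
print(env.sign_off())"
```

```text
the job is handed in; nothing more can be done
None
```

I pushed the wedge along the bench, thin end first, until it was snug under the bad foot. A press over that corner then showed no dip, and I let go and handed the job in at about 17 s of the 51 s allowed.

- **Snug fit:** the wedge slid freely, then began to bear within about 2 mm of where I had calculated. I stopped at about 8 N along the push, when it had almost stopped moving, and backed the fingers off.
- **Press check:** I held 8–9 N over the bad foot for about 1 s. The fingertips stayed at 76.2 mm, so the corner did not dip.
- **Meter:** before-and-after pictures show it in its place, with a shift under 0.05 pixel (about 0.1 mm). I judged it level from the pictures and the press height; I took no separate tilt measurement.
- **Bystanders:** the screwdriver, jar and cup look as they were, and I saw no sign of contact. The image comparison gave up to 0.5 pixel (about 1 mm) for the jar and 0.3 for the screwdriver. I put that down to arm shadows and small image windows. The cup was partly hidden in the last top view, but the side view shows it upright in its place.
- **Off-centre:** before the final push, the foot was about 4 mm right of the wedge's centre line, well inside its 60 mm width.

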